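# Find the loose anchor bolt under the guard and hold its cap open

## Task

First slide the blue guard on the weighing enclosure's anchor rail all the way left (as seen from the robot) against its red and black end stop and leave it there. Then gently tap the heads of the three capped bolts one by one until you find the loose one, which sinks and stays down, and lift that bolt's orange cap by its tongue to about 55 degrees; finish while still holding it open. Keep the other two caps shut, never lift a cap before its bolt has proved loose, and leave the jars, tools and other things around alone.

Things in the scene. Friction and masses are not known exactly. Their poses are not given: they have to be found in the camera images.
- fixture: fixed aluminium base plate 190 x 420 x 10 mm. x points away from the robot (within 12 degrees), y left along the row of bolts, z up; origin at table height under the middle bolt. Three grey towers (44 x 44 mm, 45 mm tall) at x 0, y -80, 0, +80 mm. Behind them a profile rail along y at x = 88 mm; at its +y end a red end stop faced with black rubber
- guard (a joint): slide of the blue guard along the fixture's +y (m): 0 right end, 0.290 against the end stop. Stays where left; about 2 N of friction. Its plate (170 mm in x, 90 in y, top 88 mm above the table) hides one or two bolts at the start; at the stop it is clear of all three
- handle (a point): grip point on the guard's upright black handle (24 mm in fixture x, 14 mm in y), at fixture x = 88 mm, 118 mm above the table, 30 mm above the blue plate; the handle's top is 25 mm higher
- head_a (a point): top centre of the right (y = -80 mm) bolt's round steel head, 18 mm wide, 67 mm above the table, on the tower's axis; it stands 12 mm out of the hole in its orange cap
- bolt_a (a joint): how far that bolt has sunk (m), 0 at the start. A tight bolt gives at most 2 mm, then is solid; the loose one sinks 7 mm against about 3 N (head still 5 mm above the cap) and stays down. They look alike; any of the three can be loose
- tongue_a (a point): grip point on the tongue (14 mm wide in y, 10 mm thick) of that bolt's orange hinged cap (44 x 44 x 8 mm). It points to the robot, tip 10 mm beyond this point, free below to the base plate. Shut: fixture x = -44 mm, 51 mm above the table. The hinge runs along fixture y at x = +27 mm, at the same height: 71 mm from this point
- cap_a (a joint): opening of that cap (rad): 0 shut (level), grows as the tongue goes up and back over the hinge, stop at 1.3. Light (30 g), no spring: it falls shut when let go
- head_b (a point): top centre of the middle (y = 0) bolt's round steel head, 18 mm wide, 67 mm above the table, on the tower's axis; it stands 12 mm out of the hole in its orange cap
- bolt_b (a joint): how far that bolt has sunk (m), 0 at the start. A tight bolt gives at most 2 mm, then is solid; the loose one sinks 7 mm against about 3 N (head still 5 mm above the cap) and stays down. They look alike; any of the three can be loose
- tongue_b (a point): grip point on the tongue (14 mm wide in y, 10 mm thick) of that bolt's orange hinged cap (44 x 44 x 8 mm). It points to the robot, tip 10 mm beyond this point, free below to the base plate. Shut: fixture x = -44 mm, 51 mm above the table. The hinge runs along fixture y at x = +27 mm, at the same height: 71 mm from this point
- cap_b (a joint): opening of that cap (rad): 0 shut (level), grows as the tongue goes up and back over the hinge, stop at 1.3. Light (30 g), no spring: it falls shut when let go
- head_c (a point): top centre of the left (y = +80 mm) bolt's round steel head, 18 mm wide, 67 mm above the table, on the tower's axis; it stands 12 mm out of the hole in its orange cap
- bolt_c (a joint): how far that bolt has sunk (m), 0 at the start. A tight bolt gives at most 2 mm, then is solid; the loose one sinks 7 mm against about 3 N (head still 5 mm above the cap) and stays down. They look alike; any of the three can be loose
- tongue_c (a point): grip point on the tongue (14 mm wide in y, 10 mm thick) of that bolt's orange hinged cap (44 x 44 x 8 mm). It points to the robot, tip 10 mm beyond this point, free below to the base plate. Shut: fixture x = -44 mm, 51 mm above the table. The hinge runs along fixture y at x = +27 mm, at the same height: 71 mm from this point
- cap_c (a joint): opening of that cap (rad): 0 shut (level), grows as the tongue goes up and back over the hinge, stop at 1.3. Light (30 g), no spring: it falls shut when let go
- jar_dark: loose black sample jar with a red lid, 58 mm wide, 62 mm tall; bystander, origin at its underside
- jar_white: loose white sample jar with a red lid, 58 mm wide, 62 mm tall; bystander, origin at its underside
- jar_brown: loose brown sample jar with a red lid, 58 mm wide, 62 mm tall; bystander, origin at its underside
- reagent: loose amber bottle with a black cap, 60 mm wide, 130 mm tall; bystander, origin at its underside
- driver: loose screwdriver lying on the table in front of the fixture; bystander
- dish: loose open white dish, 90 mm wide, 16 mm tall; bystander, origin at its underside
- spare_bolt: loose spare bolt, 18 mm wide, 36 mm tall, standing head down on the base plate to the right of the towers; bystander, origin at its underside

How it is judged:
On the way, in this order (a step that is already met when the one before it is completed fails the run):
1. the guard is slid to its end stop (value of joint guard above 0.283 m), for 0.2 s.
2. the loose bolt has been tapped down (value of joint any of bolt_a, bolt_b, bolt_c above 0.004 m), for 0.2 s.
At the end, for the whole second after the job is handed in: The guard is within 10 mm of its end stop; the loose bolt has been tapped down more than 4 mm and its cap is open by more than 0.7 rad (40 degrees), still, and in the fingers' hold; the other two caps are shut (below 0.1 rad) and their bolts not sunk (value of joint guard above 0.28 m and ((value of joint bolt_a above 0.004 m and value of joint cap_a above 0.7 rad and velocity of joint cap_a between -0.1 and 0.1 rad/s and contact force between the fingers and cap_a above 0.05 N and value of joint each of cap_b, cap_c below 0.1 rad and value of joint each of bolt_b, bolt_c below 0.004 m) or (value of joint bolt_b above 0.004 m and value of joint cap_b above 0.7 rad and velocity of joint cap_b between -0.1 and 0.1 rad/s and contact force between the fingers and cap_b above 0.05 N and value of joint each of cap_a, cap_c below 0.1 rad and value of joint each of bolt_a, bolt_c below 0.004 m) or (value of joint bolt_c above 0.004 m and value of joint cap_c above 0.7 rad and velocity of joint cap_c between -0.1 and 0.1 rad/s and contact force between the fingers and cap_c above 0.05 N and value of joint each of cap_a, cap_b below 0.1 rad and value of joint each of bolt_a, bolt_b below 0.004 m))); the arm keeps its last pose, push and grip.
It fails at once if a cap is lifted whose bolt has not been found loose ((value of joint cap_a above 0.3 rad and value of joint bolt_a below 0.003 m) or (value of joint cap_b above 0.3 rad and value of joint bolt_b below 0.003 m) or (value of joint cap_c above 0.3 rad and value of joint bolt_c below 0.003 m)).
It fails at once if a bolt is struck or pressed with more than 50 N (contact force between the fingers and bolt_a above 50 N or contact force between the fingers and bolt_b above 50 N or contact force between the fingers and bolt_c above 50 N).
It fails at once if a bystander is moved by more than 40 mm (distance of any of jar_dark, jar_white, jar_brown, reagent, driver, dish, spare_bolt from where it was at the start of the episode above 0.04 m).
It also fails if it takes over 59 s, if anything falls off the work surface, if the arm or the gripper's body presses on something with over 40 N, if the wrist force passes 120 N, or if a joint passes its speed limit or range.

## Robot

A 7-joint arm with a two-finger parallel gripper is mounted at the origin on the work surface. World frame = base frame: x ahead of the robot, y to its left, z up, the work surface at z = 0. Lengths are in m, angles in rad, forces in N, time in s.
With the tool pointing down it reaches from about 0.425 to 0.875 m from the base axis. Payload 4.7 kg.
Tool frame: the origin (TCP) lies midway between the tips of the shut fingers; the grasp point (between the pads) lies 19 mm behind it (ctrl.grip_depth is the distance from the TCP to the grasp point, in m); z points along the fingers, y is the direction in which the jaws open and shut (so a half turn about z gives the same grasp; the last joint's range is limited). The gripper opens to 87 mm and grips with 3 to 60 N. Pads are 19 mm wide; open, the fingers measure 117 mm over their backs; the gripper's body (75 mm by 190 mm) begins 51 mm behind the grasp point.
Start: joints at [1.179, 0.321, -0.07, 1.45, 0.023, 1.371, -0.057], TCP at [0.257, -0.597, 0.197] pointing down, gripper open.
Joint ranges: [-2.86, 2.86], [-0.3, 2.09], [-1.38, 1.24], [0.06, 2.45], [-1.56, 4.7], [0.09, 2.05], [-2.69, 2.69]. Speed limits (rad/s): [2.57, 2.57, 3.14, 3.14, 3.14, 3.14, 3.14].

## Interface

Orientations are given as a rotation vector (axis times angle).
In Python, from bench import ctrl gives the robot as it stands. The module is installed in compiled form; this text tells all that it offers.
- The arm moves only by the shell command python3 -m inch 'ROWS' [FORCE]. ROWS is JSON, a list of rows, each a list of 5 numbers: the opening, from -1 (shut) to 1 (fully open), so that 0 is half open, then the shift along the tool's x, y, z in mm, then the turn about the tool's z in rad. In form: [[fingers, tx, ty, tz, twist], ...]. A call has 1 to 5 rows; each row shifts and turns the pose as measured when the row begins, along the tool's axes as they then stand; what a row does not reach is not made up. A row lasts 1/8 s, in which the tool goes at most 62.5 mm and 10.7 degrees, less where a joint would pass 70% of its speed; a pose out of reach is approached as far as the arm can. A call is refused whole if a number of a shift passes 62.5 or a number of a turn 0.188, either way. A call with a gripper value outside its range is refused whole. The fingers move at their own pace and stop on an object; FORCE is the grip in N (left out, the last holds). Time passes only in rows, so rows that do not move let the fingers close. It gives the time, the measured TCP pose, the force and the opening at its end, in the units of the state.
- ctrl.get_state(): the state, without advancing time (a new reading comes with each control period).
- ctrl.get_image(name): name is "scene" or "top" or "wrist"; returns a dict with "color" (480x640x3 uint8, red, green, blue), "range_z" (480x640 float32, m along the optical axis (not along the pixel's ray), 0 where there is no reading), "K" (3x3 intrinsics, pixels), "R" (3x3) and "t" (3): a world point X has camera coordinates R X + t. Camera axes: x right, y down, z forward; pixel columns grow to the right and rows downward; lengths in m; the calibration is good to about 2 mm. A picture is of the moment at which its call begins.
- ctrl.close_job(): hands the job in, once; it reports no verdict.
The state is a dict: "time": time; "joint_positions": joint angles; "qd": joint speeds; "joint_torque": joint torques, N m; "position": TCP position; "tool_rot": TCP orientation; "ft_force": force on the tool from outside, world axes, zero at the start; "torque": the same for the moment, N m; "grip_width": opening from 0.0 (shut) to 1.0 (fully open).
Only numpy, scipy, OpenCV 4.12 (cv2) and the standard library are available. Lean on these libraries where they do the work, as an engineer would, in place of code of your own. Each camera call takes 0.05 s, during which the arm holds its last target. There are 200 camera calls.

## Working session

There is one attempt and no reset: what is moved stays moved. The work goes in short steps, Python scripts to look and compute and a shell command to move; the robot and the scene stay as the last step left them, time stands still between calls to the robot, and variables do not carry over. Pictures are saved under pics/ and viewed, about 8 in all and at most 12, crops included, and the job is handed in when it is done.

```bash
mkdir -p pics
cat > h.py <<'E'
import numpy as np, cv2
from bench import ctrl
from scipy.spatial.transform import Rotation as Ro
def img(n,save=None):
    d=ctrl.get_image(n)
    if save: cv2.imwrite('pics/'+save,d['color'][:,:,::-1])
    return d
def world(d,u,v,z=None):
    K,R,t=d['K'],d['R'],d['t']
    r=np.linalg.solve(K,np.array([u,v,1.]))
    if z is None: return R.T@(r*d['range_z'][int(v),int(u)]-t)
    c=-R.T@t; w=R.T@r; return c+w*(z-c[2])/w[2]
def pix(d,X):
    p=d['K']@(d['R']@np.array(X)+d['t']); return p[:2]/p[2]
def st():
    s=ctrl.get_state(); print(s['time'],np.round(s['position'],4),np.round(Ro.from_rotvec(s['tool_rot']).as_matrix(),3).tolist(),np.round(s['ft_force'],1),s['grip_width']); return s
def rel(p):
    s=ctrl.get_state(); return Ro.from_rotvec(s['tool_rot']).as_matrix().T@(np.array(p)-s['position'])*1000
E
python3 - <<'E'
from h import *
st()
a=img('top','top0.png'); b=img('scene','scene0.png')
cv2.imwrite('pics/a.png',cv2.resize(np.vstack([a['color'],b['color']])[:,:,::-1],(600,900))[:, :]) 
for d in (a,b): print(np.round(-d['R'].T@d['t'],3), d['K'][0,0])
E
```

```text
0.0 [ 0.2563 -0.5967  0.1963] [[0.919, 0.395, -0.001], [0.395, -0.919, 0.002], [-0.0, -0.002, -1.0]] [-0.   0.2 -0.4] 0.9997240637392342
[0.483 0.026 1.048] 464.95764484709497
[ 1.369 -0.612  0.764] 611.4926649530154
```

View pics/top0.png

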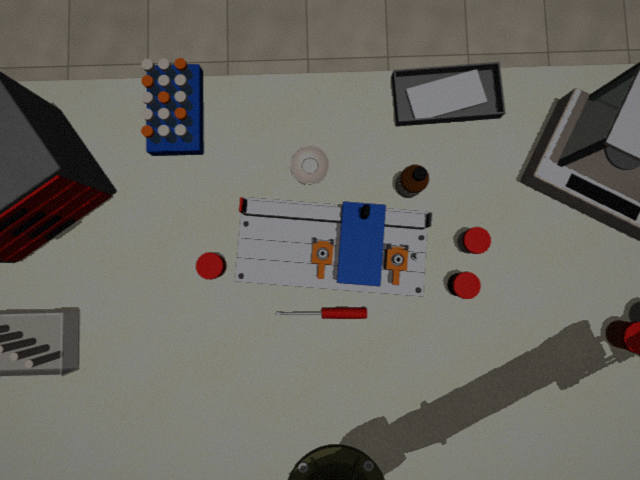

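View pics/scene0.png

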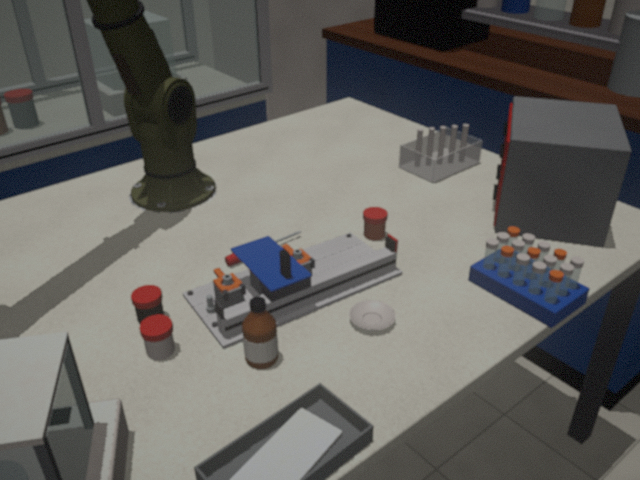

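Run:
```python
from h import *
d=img('top')
c=d['color'].astype(int); hsv=cv2.cvtColor(d['color'],cv2.COLOR_RGB2HSV)
m=((hsv[...,0]>8)&(hsv[...,0]<20)&(hsv[...,1]>150)&(hsv[...,2]>90)).astype(np.uint8); m[:,:230]=0;m[:200]=0
n,l,s,ce=cv2.connectedComponentsWithStats(m)
for i in range(1,n):
    if s[i,4]>40:
        print('orange',s[i],ce[i])
H=[]
for (u,v) in [(322,254),(397,259)]:
    r=c[v-7:v+8,u-7:u+8]; g=((r.max(2)-r.min(2))<40)&(r.sum(2)>150)
    yy,xx=np.nonzero(g); uu,vv=u-7+xx.mean(),v-7+yy.mean()
    H.append(world(d,uu,vv,0.066)); print(uu,vv,g.sum(),H[-1], world(d,uu,vv))
# base plate front edge corners/dots
b=((hsv[...,0]>105)&(hsv[...,0]<125)&(hsv[...,1]>150)).astype(np.uint8); b[:190]=0;b[:,:300]=0;b[:,450:]=0
q=cv2.minAreaRect(max(cv2.findContours(b,0,2)[0],key=cv2.contourArea)); print(q)
for p in cv2.boxPoints(q): print(world(d,*p,0.088))
k=(hsv[...,2]<45).astype(np.uint8); yy,xx=np.nonzero(k[200:222,355:376]); print('handle',xx.mean()+355,yy.mean()+200,xx.min(),xx.max(),yy.min(),yy.max(),world(d,365,211),world(d,xx.mean()+355,yy.mean()+200,.13))
dh=H[0]-H[1]; print(np.linalg.norm(dh[:2]),np.degrees(np.arctan2(-dh[0],dh[1])))
for n,u,v in [('redstop',243,205),('bottle',413,180)]: print(n,world(d,u,v))
```

```text
orange [312 241  21  38 390] [321.60769231 256.24871795]
orange [386 247  22  38 395] [396.34683544 262.37721519]
322.26605504587155 253.43119266055047 109 [0.52380615 0.0145181  0.066     ] [0.52381867 0.01451446 0.06569982]
397.2413793103448 259.41379310344826 87 [ 0.5066241  -0.14303748  0.066     ] [ 0.50661853 -0.14299779  0.06622999]
((360.96319580078125, 243.4972686767578), (43.214935302734375, 80.8525619506836), 4.236394882202148)
[ 0.46299762 -0.01248794  0.088     ]
[ 0.62966938 -0.0304271   0.088     ]
[ 0.62031108 -0.11987248  0.088     ]
[ 0.453956   -0.10059092  0.088     ]
handle 364.3189655172414 211.49137931034483 5 14 5 18 [ 0.60142124 -0.07090424  0.14221589] [ 0.60207542 -0.07082593  0.13      ]
0.1584897024985544 -6.223735542777875
redstop [0.62918197 0.17754075 0.08419398]
bottle [ 0.66702963 -0.17532898  0.10762083]
```

```bash
python3 -m inch '[[1,0,0,-20,0.172],[1,0,0,-20,0.172],[1,0,0,-20,0.172],[1,28,-56,0,0],[1,28,-56,0,0]]' 20; python3 -m inch '[[1,28,-56,0,0],[1,28,-56,0,0],[1,28,-56,0,0],[1,28,-56,0,0],[1,28,-56,0,0]]'; python3 -c "
from h import *
st();print(rel([.602,-.071,.22]))"
```

```text
time: 0.78
position: [0.3222, -0.4944, 0.2549]
tool_rot: [-3.129, 0.218, 0.008]
ft_force: [0.9, -0.4, 0.0]
grip_width: 1.001
time: 1.4
position: [0.4981, -0.2357, 0.2545]
tool_rot: [-3.13, 0.221, 0.008]
ft_force: [0.3, -1.6, 0.9]
grip_width: 1.0
1.4 [ 0.4981 -0.2357  0.2545] [[0.99, -0.14, -0.005], [-0.14, -0.99, 0.004], [-0.006, -0.003, -1.0]] [ 0.3 -1.6  0.9] 1.0001835485097532
[  79.92449228 -177.49239978   34.62975442]
```

```bash
python3 -m inch '[[1,25,-56,0,-0.032],[1,25,-56,0,0],[1,20,-56,10,0],[1,5,-5,0,0],[1,0,0,0,0]]'
python3 - <<'E'
from h import *
st()
d=img('wrist','w1.png'); print(rel([.602,-.071,.099]),pix(d,[.602,-.071,.143]))
E
```

```text
time: 2.02
position: [0.5955, -0.0622, 0.2431]
tool_rot: [-3.132, 0.155, 0.01]
ft_force: [0.6, -1.2, -1.0]
grip_width: 0.998
2.025 [ 0.5955 -0.0622  0.2431] [[0.995, -0.099, -0.006], [-0.099, -0.995, 0.006], [-0.007, -0.006, -1.0]] [ 0.6 -1.2 -1. ] 0.9981786221216443
[  8.6011752    9.28623913 143.95194789] [332.96537918 219.42593591]
```

View pics/w1.png

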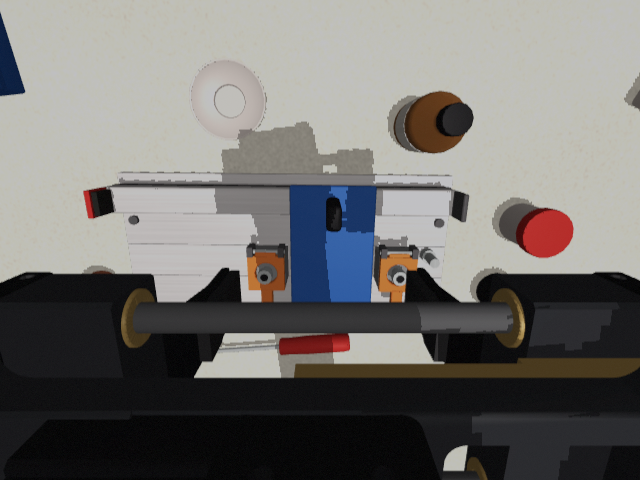

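The wrist view shows the handle at (334,214), matching the prediction (333,219); fingers straddle it.

```bash
python3 -m inch '[[0.2,9,9,50,-0.01],[0.2,0,0,50,0],[0.2,0,0,38,0],[0.2,0,0,5,0],[-1,0,0,0,0]]' 20;  python3 -m inch '[[-1,0,0,0,0],[-1,0,0,0,0],[-1,0,0,0,0]]'
python3 - <<'E'
from h import *
st()
print(rel([.602,-.071,.099]))
E
```

```text
time: 2.7
position: [0.6024, -0.0824, 0.0998]
tool_rot: [-3.136, 0.162, 0.002]
ft_force: [0.8, 0.0, 1.2]
grip_width: 0.563
time: 3.08
position: [0.6047, -0.0815, 0.104]
tool_rot: [-3.135, 0.162, -0.007]
ft_force: [-0.7, 2.3, -0.9]
grip_width: 0.231
3.075 [ 0.6047 -0.0815  0.104 ] [[0.995, -0.103, 0.005], [-0.103, -0.995, 0.003], [0.004, -0.003, -1.0]] [-0.7  2.3 -0.9] 0.23099154412587222
[ -3.79833096 -10.16740047   5.03669992]
```

```bash
python3 -m inch '[[-1,0,0,0,0],[-1,0,0,3,0],[-1,0,-15,0,0],[-1,0,-15,0,0]]'; python3 -c "
from h import *
st()"
```

```text
time: 3.58
position: [0.6077, -0.0554, 0.1043]
tool_rot: [3.134, -0.168, 0.008]
ft_force: [-0.2, -3.0, -0.8]
grip_width: 0.158
3.575 [ 0.6077 -0.0554  0.1043] [[0.994, -0.107, 0.005], [-0.107, -0.994, -0.004], [0.005, 0.003, -1.0]] [-0.2 -3.  -0.8] 0.15830796425660087
```

```bash
python3 -m inch '[[-1,0,-35,0,0],[-1,0,-40,0,0],[-1,0,-40,0,0],[-1,0,-25,0,0],[-1,0,-15,0,0]]'; python3 -m inch '[[-1,0,-12,0,0],[-1,0,-12,0,0],[-1,0,-8,0,0]]'; python3 -c "
from h import *
st()"
```

```text
time: 4.2
position: [0.6246, 0.1007, 0.1042]
tool_rot: [3.127, -0.171, 0.007]
ft_force: [-0.5, -2.8, 0.5]
grip_width: 0.161
time: 4.58
position: [0.6277, 0.1294, 0.1042]
tool_rot: [3.12, -0.174, 0.004]
ft_force: [-4.9, -13.2, 6.3]
grip_width: 0.163
4.575 [0.6277 0.1294 0.1042] [[0.994, -0.111, 0.002], [-0.111, -0.994, -0.017], [0.003, 0.017, -1.0]] [ -4.9 -13.2   6.3] 0.16250745793698265
```

```bash
python3 -m inch '[[-1,0,-6,0,0],[-1,0,-3,0,0],[0,0,0,0,0],[0,0,0,0,0],[0,0,0,0,0]]';python3 -m inch '[[0,0,0,-50,0],[0,-40,0,-50,0],[0,-60,20,-10,0],[-1,0,20,0,0],[-1,0,0,0,0]]'
python3 - <<'E'
from h import *
st()
img('wrist','w2.png')
d=img('top')
hsv=cv2.cvtColor(d['color'],cv2.COLOR_RGB2HSV)
o=np.array([.515,-.064]);X=np.array([.994,-.108]);Y=np.array([.108,.994])
k=((hsv[...,0]>105)&(hsv[...,0]<125)&(hsv[...,1]>150)).astype(np.uint8); k[:190]=0;k[300:]=0;k[:,:230]=0;k[:,450:]=0
q=cv2.minAreaRect(max(cv2.findContours(k,0,2)[0],key=cv2.contourArea))
for p in cv2.boxPoints(q): w=world(d,*p,0.088)[:2]-o; print(w@X,w@Y)
E
```

```text
time: 5.2
position: [0.628, 0.1304, 0.1039]
tool_rot: [3.109, -0.184, -0.002]
ft_force: [-0.6, 1.0, -0.6]
grip_width: 0.413
time: 5.82
position: [0.5221, 0.1082, 0.2172]
tool_rot: [3.111, -0.179, -0.002]
ft_force: [0.2, 0.1, 0.5]
grip_width: 0.356
5.825 [0.5221 0.1082 0.2172] [[0.993, -0.115, -0.003], [-0.115, -0.993, -0.025], [0.0, 0.025, -1.0]] [0.2 0.1 0.5] 0.3559494318007273
0.04346287677674624 0.21641617457283735
0.11035332902180185 0.22247274949996218
0.11511159236938764 0.16207184232321364
0.048212011688935325 0.15638778869017206
```

View pics/w2.png

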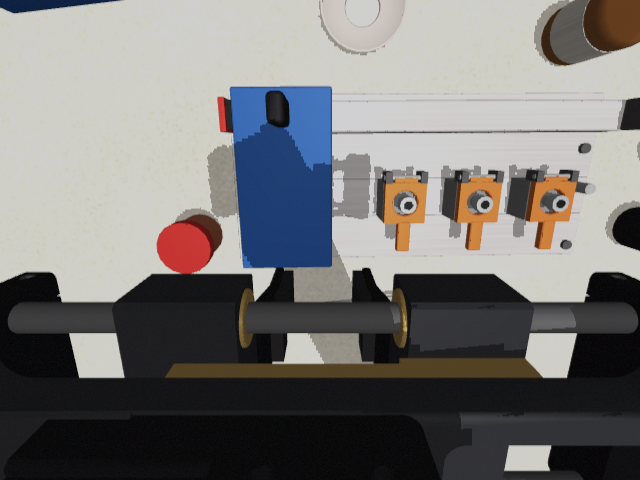

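The guard touches the black rubber of the stop (233,117); heads at (407,204), (483,204), (561,204).

Run:
```python
from h import *
d=img('wrist')
c=d['color'].astype(int)
for n,u,v in [('c',407,204),('b',483,204),('a',561,204)]:
    r=c[v-14:v+15,u-14:u+15]; g=(((r.max(2)-r.min(2))<35)&(r.sum(2)>120)).astype(np.uint8)
    q,l,s,ce=cv2.connectedComponentsWithStats(g); i=1+s[1:,4].argmax()
    w=world(d,u-14+ce[i][0],v-14+ce[i][1],.066); print(n,s[i],w,world(d,u,v-5), 'rel',rel([*w[:2],.085]))
```

```text
c [  3   1  24  23 442] [0.52563314 0.01934572 0.066     ] [0.52928853 0.01960984 0.06618602] rel [ 13.98911965  87.46296613 133.42117208]
b [  1   0  26  24 429] [ 0.5169609  -0.05768337  0.066     ] [ 0.52022915 -0.05874412  0.06630686] rel [ 13.92522085 164.95718869 135.24583211]
a [  0   0  25  23 409] [ 0.50849849 -0.1365419   0.066     ] [ 0.51072949 -0.14031473  0.06601335] rel [ 14.27303308 244.24576504 137.11181336]
```

```bash
python3 -m inch '[[-1,6,45,0,-0.02],[-1,6,42,30,0],[-1,0,4,40,0],[-1,0,0,30,0],[-1,0,0,10,0]]' 20; python3 -m inch '[[-1,0,0,0,0],[-1,0,0,0,0]]'; python3 -c "
from h import *
st();print(rel([.524,.016,.067]))"
```

```text
time: 6.6
position: [0.5283, 0.0203, 0.1039]
tool_rot: [3.121, -0.13, -0.007]
ft_force: [0.2, -0.1, -0.8]
grip_width: 0.005
time: 6.85
position: [0.5292, 0.0219, 0.1043]
tool_rot: [3.123, -0.127, -0.007]
ft_force: [0.7, -0.1, 0.0]
grip_width: 0.007
6.85 [0.5292 0.0219 0.1043] [[0.997, -0.081, -0.005], [-0.081, -0.997, -0.016], [-0.004, 0.016, -1.0]] [ 0.7 -0.1  0. ] 0.0067391129672504805
[-4.61230194  5.71359504 37.37900073]
```

```bash
python3 -m inch '[[-1,-5,6,15,0.025],[-1,0,0,12,0],[-1,0,0,3,0],[-1,0,0,0,0]]'; python3 -c "
from h import *
st();print(rel([.524,.016,.067]))"
```

```text
time: 7.35
position: [0.5244, 0.0157, 0.0741]
tool_rot: [3.121, -0.169, -0.002]
ft_force: [0.2, 0.7, -0.7]
grip_width: 0.005
7.35 [0.5244 0.0157 0.0741] [[0.994, -0.108, -0.002], [-0.108, -0.994, -0.016], [-0.0, 0.016, -1.0]] [ 0.2  0.7 -0.7] 0.004559783615664409
[-0.43891399 -0.33129512  7.10465205]
```

```bash
for i in 1 2 3; do :; done; python3 -m inch '[[-1,0,0,4,0],[-1,0,0,4,0]]'; python3 -m inch '[[-1,0,0,4,0]]';python3 -m inch '[[-1,0,0,4,0]]'
```

```text
time: 7.6
position: [0.5251, 0.0157, 0.0664]
tool_rot: [3.121, -0.169, 0.001]
ft_force: [0.2, 0.3, 0.2]
grip_width: -0.002
time: 7.72
position: [0.5252, 0.0157, 0.0622]
tool_rot: [3.121, -0.168, 0.001]
ft_force: [-1.2, 0.3, 0.4]
grip_width: 0.002
time: 7.85
position: [0.5252, 0.0156, 0.0579]
tool_rot: [3.121, -0.168, 0.001]
ft_force: [0.6, -0.1, 0.3]
grip_width: 0.004
```

No reaction force at 58 mm, where something should have resisted; looking before going on.

Run:
```python
from h import *
st()
d=img('scene'); p=pix(d,[.524,.016,.067]); u,v=p.astype(int); print(p)
cv2.imwrite('pics/s3.png',cv2.resize(d['color'][v-90:v+70,u-110:u+110,::-1],None,fx=3.4,fy=3.4,interpolation=2))
```

```text
7.85 [0.5252 0.0156 0.0579] [[0.994, -0.108, -0.0], [-0.108, -0.994, -0.016], [0.002, 0.016, -1.0]] [ 0.6 -0.1  0.3] 0.004015684882818511
[296.97614202 251.32848931]
```

View pics/s3.png

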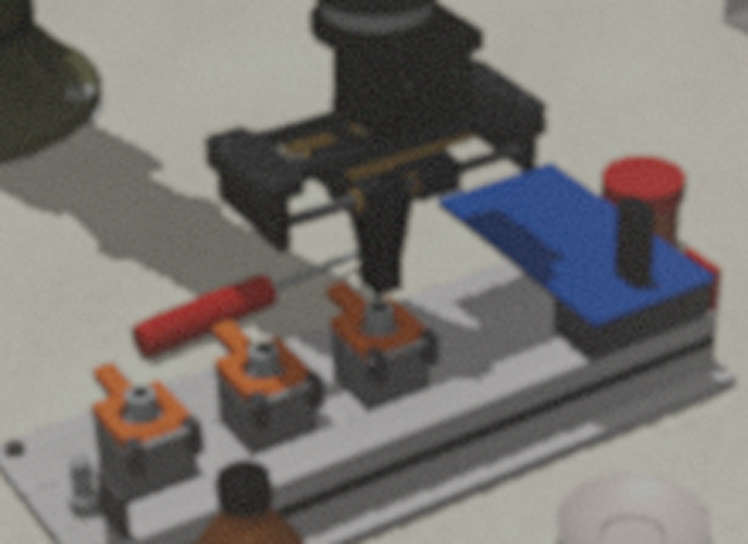

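The picture shows the fingertip ending about at the head's top (375,292), higher than the reading suggests; checking against the depth image.

Run:
```python
from h import *
d=img('scene'); print(pix(d,ctrl.get_state()['position']), 'headc',pix(d,[.524,.016,.067]))
for u in (294,297,300):
  for v in range(234,266,3):
    print(u,v,d['color'][v,u],np.round(world(d,u,v),4))
print('b head / a head tops')
for u,v in [(296-110+110-33,0)]: pass
for y in (.0155,-.064,-.1435):
    x=.515+.108*(y+.064)
    # highest points within 8mm of axis, below fingers
    K=[]
    for v in range(200,330):
        for u in range(200,330):
            w=world(d,u,v)
            if np.hypot(w[0]-x,w[1]-y)<12 and w[2]>.04: K.append([*w,d['color'][v,u].sum()])
    K=np.array(K); L=K[K[:,3]>230]; print(y,len(K),np.percentile(L[:,2],[50,90,98]))
```

```text
[297.16327884 255.35616018] headc [296.97614202 251.32848931]
294 234 [31 32 27] [0.5314 0.0044 0.1173]
294 237 [44 42 40] [0.5258 0.0083 0.106 ]
294 240 [37 34 31] [0.5262 0.0077 0.0992]
294 243 [38 37 32] [0.5271 0.0068 0.0928]
294 246 [91 90 83] [0.5227 0.0098 0.082 ]
294 249 [101  96  87] [ 0.4277  0.0793 -0.0026]
294 252 [86 84 82] [0.524  0.0083 0.0686]
294 255 [79 79 76] [0.5244 0.0078 0.0616]
294 258 [77 73 71] [0.5127 0.0161 0.0445]
294 261 [110  64  39] [5.34e-01 2.00e-04 5.50e-02]
294 264 [80 58 48] [ 0.542  -0.0059  0.0545]
297 234 [40 36 38] [0.5344 0.0096 0.1167]
297 237 [38 37 38] [0.5375 0.0071 0.1121]
297 240 [43 42 42] [0.5373 0.007  0.1049]
297 243 [37 40 40] [0.5357 0.008  0.0965]
297 246 [38 37 35] [0.5332 0.0097 0.0873]
297 249 [73 70 67] [ 0.4344  0.0829 -0.0007]
297 252 [66 66 67] [0.5262 0.0144 0.0672]
297 255 [75 78 76] [0.5336 0.0086 0.066 ]
297 258 [81 79 78] [0.5311 0.0103 0.0565]
297 261 [110  64  46] [0.5399 0.0035 0.0567]
297 264 [67 53 48] [ 0.5481 -0.0028  0.0564]
300 234 [33 29 32] [0.5353 0.0165 0.1144]
300 237 [31 29 29] [0.5347 0.0168 0.1068]
300 240 [36 31 29] [0.5359 0.0157 0.1007]
300 243 [45 43 43] [0.5342 0.0167 0.0922]
300 246 [82 75 69] [0.536  0.0151 0.0865]
300 249 [118  98  85] [0.5112 0.0336 0.0589]
300 252 [79 77 77] [0.5284 0.0205 0.0657]
300 255 [75 74 73] [0.5325 0.0171 0.0618]
300 258 [75 68 68] [0.5291 0.0195 0.0515]
300 261 [112  64  47] [0.5395 0.0115 0.0529]
300 264 [96 78 73] [0.5501 0.0033 0.0547]
b head / a head tops
0.0155 6616 [0.05526078 0.11743779 0.18934956]
-0.064 6616 [0.05526078 0.11743779 0.18934956]
-0.1435 6616 [0.05526078 0.11743779 0.18934956]
```

```bash
python3 -c "
from h import *
print(ctrl.grip_depth)"; python3 -m inch '[[-1,0,0,4,0],[-1,0,0,4,0]]'; python3 -m inch '[[-1,0,0,3,0]]';python3 -m inch '[[-1,0,0,3,0]]'
```

```text
0.0187
time: 8.2
position: [0.5251, 0.0155, 0.0495]
tool_rot: [3.121, -0.168, 0.001]
ft_force: [0.3, -0.2, -0.6]
grip_width: 0.006
time: 8.32
position: [0.5251, 0.0154, 0.0462]
tool_rot: [3.121, -0.168, 0.001]
ft_force: [-0.1, 0.7, 0.5]
grip_width: 0.001
time: 8.45
position: [0.525, 0.0154, 0.0429]
tool_rot: [3.121, -0.168, 0.0]
ft_force: [0.5, -0.2, 0.4]
grip_width: 0.003
```

```bash
python3 -m inch '[[-1,0,0,3,0]]'; python3 -m inch '[[-1,0,0,2,0]]';python3 -m inch '[[-1,0,0,2,0]]'
```

```text
time: 8.57
position: [0.5251, 0.0153, 0.0399]
tool_rot: [3.121, -0.169, 0.0]
ft_force: [-0.9, -0.2, 3.0]
grip_width: 0.001
time: 8.7
position: [0.5251, 0.0153, 0.0379]
tool_rot: [3.121, -0.169, 0.0]
ft_force: [-0.8, 0.5, 1.9]
grip_width: 0.006
time: 8.82
position: [0.5251, 0.0153, 0.036]
tool_rot: [3.121, -0.168, 0.0]
ft_force: [-0.5, 0.4, 2.2]
grip_width: 0.003
```

Run:
```python
from h import *
st()
d=img('scene'); u,v=297,251
cv2.imwrite('pics/s4.png',cv2.resize(d['color'][v-70:v+40,u-60:u+60,::-1],None,fx=5,fy=5,interpolation=2))
```

```text
8.825 [0.5251 0.0153 0.036 ] [[0.994, -0.108, -0.001], [-0.108, -0.994, -0.016], [0.001, 0.016, -1.0]] [-0.5  0.4  2.2] 0.0028240628138367315
```

View pics/s4.png

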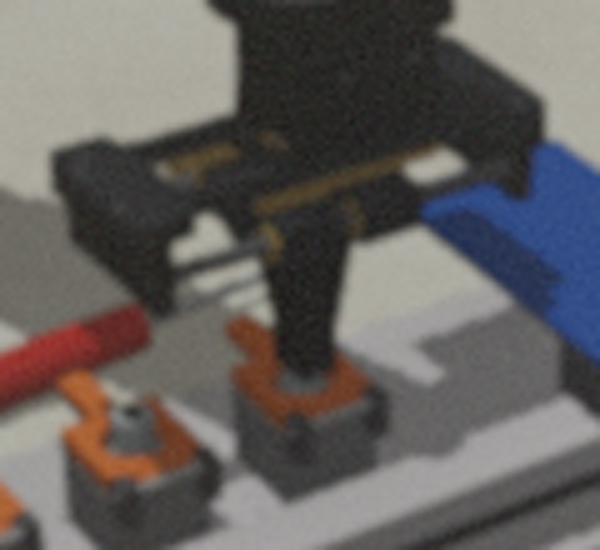

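The tip now sits on the c head, which visibly stands lower than b's; force stays ~2–3 N, so it is sinking.

```bash
python3 -m inch '[[-1,0,0,2,0]]'; python3 -m inch '[[-1,0,0,2,0]]'; python3 -m inch '[[-1,0,0,2,0]]'
```

```text
time: 9.0
position: [0.5252, 0.0153, 0.0351]
tool_rot: [3.12, -0.168, 0.0]
ft_force: [-8.6, -0.3, 22.7]
grip_width: 0.006
time: 9.12
position: [0.5252, 0.0153, 0.0351]
tool_rot: [3.119, -0.169, -0.001]
ft_force: [-7.7, 0.0, 19.1]
grip_width: 0.006
time: 9.25
position: [0.5252, 0.0152, 0.0352]
tool_rot: [3.118, -0.169, -0.001]
ft_force: [-6.1, -0.8, 15.7]
grip_width: 0.008
```

Bolt c sank about 6 mm at 2–3 N, then went solid: it is the loose one. This also shows that the true tip height is about 25 mm above the reading (head bottoms at 60 mm vs. reading 35 mm).

```bash
python3 -m inch '[[-1,0,0,-25,0],[-1,-10,0,-25,0],[-0.1,-36,0,0,0],[-0.1,0,0,0,0],[-0.1,0,0,0,0]]'
python3 - <<'E'
from h import *
s=st()
d=img('scene'); u,v=290,255
c=np.array([.524,.016]);X=np.array([.994,-.108])
print('tongue rel',rel([*(c-.046*X),.011]),'tongue pix',pix(d,[*(c-.044*X),.051]))
P=pix(d,s['position']);Q=pix(d,s['position']+[0,0,.025]);print(P,Q)
cv2.imwrite('pics/s5.png',cv2.resize(d['color'][v-80:v+40,u-70:u+70,::-1],None,fx=5,fy=5,interpolation=2))
w=img('wrist','w5.png'); print('wrist tongue',pix(w,[*(c-.044*X),.051]))
E
```

```text
time: 9.88
position: [0.4797, 0.0211, 0.0866]
tool_rot: [3.118, -0.169, 0.003]
ft_force: [1.5, 0.6, 0.3]
grip_width: 0.264
9.875 [0.4797 0.0211 0.0866] [[0.994, -0.108, 0.001], [-0.108, -0.994, -0.019], [0.003, 0.018, -1.0]] [1.5 0.6 0.3] 0.26396136632938955
tongue rel [-1.22379521 -1.04996711 75.37780692] tongue pix [286.40603099 248.08801133]
[285.77647924 233.73381727] [285.34986601 223.5162544 ]
wrist tongue [322.78771479 249.47119921]
```

View pics/s5.png

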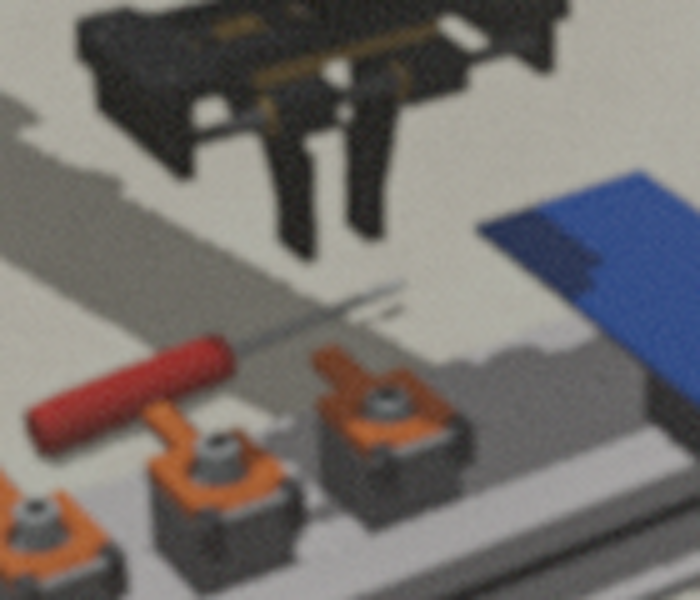

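```bash
python3 -m inch '[[-0.1,0,-1,25,0],[-0.1,0,0,25,0],[-0.1,0,0,14,0],[-0.1,0,0,8,0]]' 8; python3 -m inch '[[-1,0,0,0,0],[-1,0,0,0,0],[-1,0,0,0,0],[-1,0,0,0,0]]'; python3 -c "
from h import *
st()"
```

```text
time: 10.48
position: [0.4828, 0.0209, 0.0125]
tool_rot: [3.12, -0.17, 0.005]
ft_force: [-0.0, -0.0, 0.2]
grip_width: 0.45
time: 10.98
position: [0.4835, 0.0193, 0.0135]
tool_rot: [3.118, -0.171, 0.006]
ft_force: [-0.8, -4.5, -0.6]
grip_width: 0.159
10.975 [0.4835 0.0193 0.0135] [[0.994, -0.11, 0.003], [-0.109, -0.994, -0.019], [0.005, 0.019, -1.0]] [-0.8 -4.5 -0.6] 0.1589674977883616
```

```bash
python3 -m inch '[[-1,0,0,-6,0],[-1,1,0,-6,0],[-1,1,0,-6,0],[-1,2,0,-6,0]]' 12; python3 -m inch '[[-1,2,0,-6,0],[-1,3,0,-5,0],[-1,3,0,-5,0],[-1,4,0,-5,0],[-1,4,0,-5,0]]'
python3 - <<'E'
from h import *
s=st()
d=img('scene'); u,v=290,245
cv2.imwrite('pics/s6.png',cv2.resize(d['color'][v-70:v+50,u-70:u+70,::-1],None,fx=5,fy=5,interpolation=2))
E
```

```text
time: 11.48
position: [0.4883, 0.0188, 0.0394]
tool_rot: [3.118, -0.172, 0.009]
ft_force: [0.8, -2.8, -2.6]
grip_width: 0.159
time: 12.1
position: [0.5061, 0.0169, 0.067]
tool_rot: [3.117, -0.172, 0.012]
ft_force: [5.0, -3.7, -7.3]
grip_width: 0.159
12.1 [0.5061 0.0169 0.067 ] [[0.994, -0.11, 0.007], [-0.11, -0.994, -0.02], [0.009, 0.019, -1.0]] [ 5.  -3.7 -7.3] 0.15850146143841326
```

View pics/s6.png

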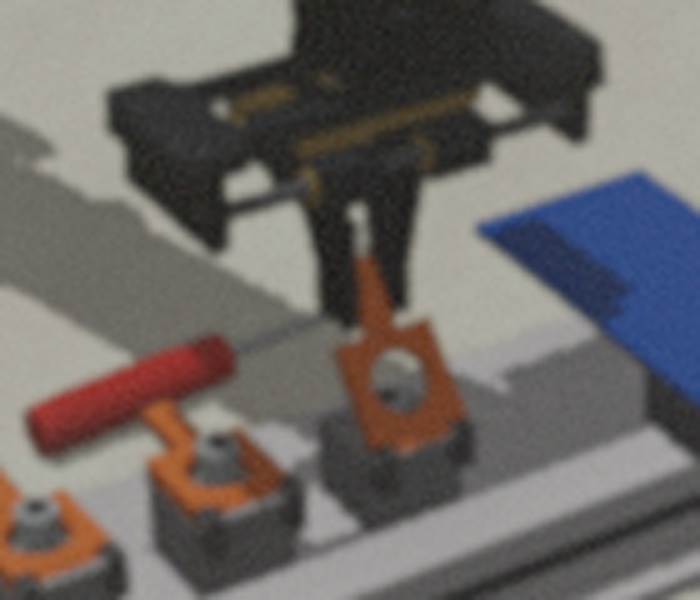

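Cap c is open and held in the fingers; the others are shut. Settling and checking the angle and guard.

```bash
python3 -m inch '[[-1,0,0,0,0],[-1,0,0,0,0],[-1,0,0,0,0],[-1,0,0,0,0]]'
python3 - <<'E'
from h import *
s=st(); print(np.abs(s['qd']).max())
d=img('scene'); hsv=cv2.cvtColor(d['color'],cv2.COLOR_RGB2HSV)
m=(hsv[...,0]>4)&(hsv[...,0]<18)&(hsv[...,1]>140)
m[:225]=0;m[268:]=0;m[:,286:][:,30:]=0;m[:,:286]=0
W=np.array([world(d,u,v) for v,u in zip(*np.nonzero(m))])
o=np.array([.515,-.064]);X=np.array([.994,-.108])
fx=(W[:,:2]-o)@X; k=(W[:,2]>.05)&(W[:,2]<.13)
l=cv2.fitLine(np.c_[fx[k],W[k,2]].astype(np.float32),cv2.DIST_HUBER,0,.01,.01).ravel(); print(k.sum(),np.degrees(np.arctan2(-l[1],l[0])))
b=((hsv[...,0]>105)&(hsv[...,0]<125)&(hsv[...,1]>150)); t=img('top'); h2=cv2.cvtColor(t['color'],cv2.COLOR_RGB2HSV)
k=((h2[...,0]>105)&(h2[...,0]<125)&(h2[...,1]>150)).astype(np.uint8);k[:190]=0;k[300:]=0;k[:,:230]=0;k[:,450:]=0
V=[ (world(t,u,v,.088)[:2]-o)@np.array([.108,.994]) for v,u in zip(*np.nonzero(k))]; print('guard y span',np.percentile(V,[1,99]))
E
```

```text
time: 12.65
position: [0.5066, 0.0169, 0.0675]
tool_rot: [3.118, -0.172, 0.013]
ft_force: [1.6, -3.1, -3.8]
grip_width: 0.16
12.65 [0.5066 0.0169 0.0675] [[0.994, -0.11, 0.007], [-0.11, -0.994, -0.02], [0.009, 0.019, -1.0]] [ 1.6 -3.1 -3.8] 0.15982548282469228
0.001553788778084148
322 52.485825
guard y span [0.16133626 0.24748038]
```

```bash
python3 -c "
from h import *
print(ctrl.close_job());st()"
```

```text
the job is handed in; nothing more can be done
None
the job is handed in; nothing more can be done
```

I slid the guard to its end stop, found the left bolt (c) to be the loose one, and lifted its cap by the tongue. I handed the job in at 12.7 s with the cap still held open. No verdict is reported, so these are my own last checks.

- **Guard:** it stopped with about 13 N of reaction, and the wrist picture showed it against the black rubber. The last top view still had its plate at y = 161 to 247 mm on the fixture.
- **Bolt c:** it sank about 6 mm at 2–3 N, then went solid at about 23 N. The scene picture showed its head standing lower than the others. It was the first bolt I tapped, so a and b were never touched and their caps stayed shut in the picture.
- **Cap c:** the depth image gave an opening of about 52°, with the arm still. The gripper opening read 13.9 mm on the 14 mm tongue.
- **Bystanders:** I saw nothing disturbed in the pictures, but did not measure each object at the end.

**Disagreement:** the reported tool height was about 25 mm lower than the real fingertip height, seen in the scene pictures and in where bolt c bottomed out. I corrected for it in the tongue grasp and lift.

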